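Put the engineer's square away in its cutout in the gauge tray

ROBOT

A 6-joint arm with a two-finger parallel gripper is mounted at the origin on a cart in front of the work surface, level with it; the furniture and walls round the work are solid. World frame = base frame: x ahead of the robot, y to its left, z up, the work surface at z = 0. Lengths are in m, angles in rad, forces in N, time in s.
With the tool pointing down it reaches from about 0.325 to 0.775 m from the base axis. Payload 9.3 kg.
Tool frame: the origin (TCP) lies between the finger pads; the fingertips stand 11 mm ahead of it and the grasp point (between the pads) lies 8 mm behind it; z points along the fingers, y is the line along which they close (so a half turn about z gives the same grasp; the last joint's range is limited). The gripper opens to 85 mm and grips with 20 to 120 N. Pads are 22 mm wide; open, the fingers measure 114 mm over their backs; the gripper's body (76 mm by 85 mm) begins 54 mm behind the grasp point. The pads swing forward as they close: fully open they stand 13 mm farther back than shut.
Start: joints at [1.176, 0.259, 0.021, 1.334, 0, 1.418], TCP at [0.132, 0.534, 0.242] pointing down, gripper open.
Joint ranges: [-3.04, 3.04], [-0.91, 1.82], [-1.04, 1.36], [-1.92, 1.95], [-1.52, 1.45], [-3.14, 3.14]. Speed limits (rad/s): [2.22, 2.22, 2.79, 3.14, 3.14, 3.14].

INTERFACE

Orientations are given as a unit quaternion [x, y, z, w].
In Python, from workcell import robot, eyes, search_frame, outline_of, mark_of gives the robot as it stands. The module is installed in compiled form; this text tells all that it offers.
- The arm moves only by the tool carry_out, never from a script. Its argument "plan" is a list of rows, each a list of 5 numbers: the shift along the world's x, y, z in mm, then the turn about the world's z in degrees, then the finger opening in mm, from 0 to 85.4. In form: [[tx, ty, tz, yaw, gripper], ...]. A call has 1 to 5 rows; each row shifts and turns the commanded pose from where the row before left it; what a row does not reach is not made up. A row lasts 1/12 s, in which the tool goes at most 41.7 mm and 7.16 degrees, less where a joint would pass 70% of its speed; a pose out of reach is approached as far as the arm can. A call with a gripper value outside its range is refused whole. The fingers move at their own pace and stop on an object; "grip_force" is the grip in N (left out, the last holds). Time passes only in rows, so rows that do not move let the fingers close. It gives the time, the measured TCP pose, the force, the opening and the grip force at its end, in the units of the state.
- robot.state(): the state, without advancing time (a new reading comes with each control period).
- eyes.get_image(name): name is "scene" or "top" or "wrist"; returns a dict with "pixels" (480x640x3 uint8, red, green, blue), "mtx" (3x3 intrinsics, pixels), "distortion" ([k1, k2, p1, p2, k3] as OpenCV has them; the pictures are not rectified), "world_to_cam" (4x4, takes a point from world to camera coordinates). Camera axes: x right, y down, z forward; pixel columns grow to the right and rows downward; lengths in m; the calibration is good to about 2 mm. A picture is of the moment at which its call begins. There is no depth.
- robot.job_done(): hands the job in; it is judged then, once.
Trained networks look in the newest picture that a camera, given by its name, has taken for a name from the list of things; names that differ only in an ending like _2 or _b are one class to them, and where a whole thing is asked for, a point or a joint stands for the part that bears it (a point fixed in the world has none). Each returns a list of dicts, best first, with "conf" (0 to 1); they miss things now and then, are a little off and sometimes report something else, mostly with a low value. They report only what shows in the picture. A call takes as long as a camera call. They do not tell look-alikes from the thing itself.
- search_frame(thing, camera): "xyz" ([x, y, z] in m, in world coordinates, good to about 4 mm: the middle of the surface that is visible of it).
- outline_of(thing, camera): "region" (480x640 bool, what is visible of it).
- mark_of(thing, camera): "xyz" ([x, y, z] in m, in world coordinates, good to about 4 mm: a listed point, or the origin of a listed thing).
The state is a dict: "t": time; "joint_positions": joint angles; "dq": joint speeds; "effort": joint torques, N m; "tcp_pos": TCP position; "tool_rot": TCP orientation; "contact_force": force on the tool from outside, world axes, zero at the start; "moment": the same for the moment, N m; "opening": finger opening in m; "grip_force": force on a finger pad.
Only numpy, scipy, OpenCV 4.12 (cv2) and the standard library are available. Lean on these libraries where they do the work, as an engineer would, in place of code of your own. Each camera call takes 0.05 s, during which the arm holds its last target. There are 200 camera calls.

TASK

The small engineer's square has been left standing on its stock on the bench. Put it away in the gauge tray: lay it over without letting it topple, onto the side that suits its L-shaped cutout, then press it straight down until both spring clips have snapped over the stock and it lies fully home, and let go. Leave the other tools and things where they are.

Things in the scene. Friction and masses are not known exactly. Their poses are not given: they have to be found in the camera images.
- square: Loose engineer's square of bare steel, 0.13 to 0.21 kg: thick stock, thin blade. Origin: centre of the stock's underside as it stands. x runs along the stock to the end that bears the blade, z along the blade, y square to its two flat sides, which are alike. Starts upright, x within 40 degrees of away from the robot. Laid on one side its outline is an L, on the other the mirror image.
- square_stock (a point): centre of the square's stock, (0, 0, 11) mm in its frame. The stock is a block 50 (x) by 16 (y) by 22 mm (z); its two 16 x 22 ends are flat and parallel, good to grip across the 50 mm. Laid on a side the square rests on the stock alone, this point 8 mm up.
- square_tip (a point): centre of the blade's free end, (17.5, 0, 75) mm in the square's frame. Blade 15 mm wide (x 10 to 25, flush with the stock's end), 4 mm thick (y -2 to 2), z 22 to 75. With the square on its side the blade is 6 mm clear of the bench.
- gauge_tray: Fixed tray, 174 x 204 mm over the rim, 31 mm high: grey shell, dark foam insert with its top at z = 28 mm. Origin: centre of the underside; z up, x roughly away from the robot, y to its left. On the -y side is the only empty cutout, an L for the square. Screwdriver, tweezers and loupe lie in the others.
- seat_stock (a point): where square_stock lies when home: (0, -62, 14) mm in the tray's frame. Stock pocket 52 (x) by 24 (y) mm, floor z = 6: 1 mm play a side. Home, the stock lies along the tray's x, blade at the +x end pointing to +y, stock top at z = 22, 6 mm below the foam top.
- seat_tip (a point): where square_tip lies when home: (17.5, 2, 14) mm in the tray's frame. The blade's channel: x 9 to 26, y -50 to 5 mm, floor z = 8.
- scoop_near (a point): finger scoop at the near end of the stock pocket, centre of its floor: (-40, -62, 6) mm in the tray's frame, 30 (x) by 32 (y) mm, open to the pocket
- scoop_far (a point): finger scoop at the far end of the stock pocket: (40, -62, 6) mm in the tray's frame, same size
- clip_outer (a joint): steel spring clip, 12 mm long, in the pocket's long -y wall at x = -8 mm; value: how far it is pushed back (0 to 0.0045 m). Its sloped nose (z 20 to 27 mm) reaches about 2 mm over the stock. The lowered stock meets both noses with its underside at z = 26; about 10 N (up to 20) straight down drives it past them to the floor, where they snap over its top.
- clip_inner (a joint): the same clip facing it, in the +y long wall of the pocket
- small_screwdriver: screwdriver with a fat handle, 125 mm long, lying in its cutout in the tray along the tray's x; stays there
- tweezers: steel tweezers 124 mm long in the cutout at the tray's +y edge; stay there
- loupe: black eye loupe, 36 mm across, 34 mm high, standing in the round cutout on the tray's near side, its top 42 mm above the bench; stays there
- side_cutters: side cutters 46 x 126 x 11 mm lying at the right; bystander
- black_tape: roll of black tape 62 mm across, 19 mm high; bystander
- loose_motor: small gear motor 38 x 12 x 12 mm lying between the tray and the square; bystander
Not all that is in view belongs to the job. Leave any turquoise look-alike of the square alone.

How it is judged:
At the end, for the whole second after the job is handed in: The square lies still in its cutout, the centre of its stock within 4 mm and its blade tip within 5 mm of the home position, which is only so with both clips snapped over the stock (distance between square_stock and seat_stock below 0.004 m and distance between square_tip and seat_tip below 0.005 m and linear speed of square below 0.02 m/s); the robot touches nothing.
It fails at once if the square topples over (spins faster than 12 rad/s while away from its cutout) (angular speed of square above 12 rad/s and distance between square_stock and seat_stock above 0.04 m).
It fails at once if another tool or thing is shifted by more than 20 mm (distance of any of small_screwdriver, tweezers, loupe, side_cutters, black_tape, loose_motor from where it was at the start of the episode above 0.02 m).
It also fails if it takes over 48 s, if anything falls off the work surface, if the arm or the gripper's body presses on something with over 40 N, if the wrist force passes 120 N, or if a joint passes its speed limit or range.

## Working session

There is one attempt and no reset: what is moved stays moved. The work goes in short steps, Python scripts to look and compute and a tool call to move; the robot and the scene stay as the last step left them, time stands still between calls to the robot, and variables do not carry over. Pictures are saved under pics/ and viewed, at most 10 in all, crops included, and the job is handed in when it is done.

Besides the shell and the picture viewer there is one more tool, called after ">>>" by a JSON object that holds its "api" and its "payload", one argument or row to a line. carry_out: Moves the arm, as the interface text tells. Its arguments: {"type":"object","properties":{"plan":{"type":"array"},"grip_force":{"type":"number"}},"required":["plan"]}

```bash
mkdir -p pics
python3 - <<'E'
from workcell import robot, eyes, search_frame, outline_of, mark_of
import cv2,numpy as np
s=robot.state();print(s['t'],s['tcp_pos'],s['tool_rot'],s['opening'])
for c in("scene","top"):
    im=eyes.get_image(c);cv2.imwrite(f'pics/{c}0.png',im['pixels'][:,:,::-1])
for n in["square_stock","square_tip","square","gauge_tray","seat_stock","seat_tip","scoop_near","scoop_far","loose_motor","black_tape","side_cutters","loupe"]:
    for c in("top","scene"):
        print(n,c,[(np.round(d['xyz'],4).tolist(),round(d['conf'],2)) for d in mark_of(n,c)[:3]])
print(robot.state()['t'])
E
```

```text
0.0 [0.1315928  0.53372415 0.24164611] [ 1.20637309e-01  9.92696398e-01 -6.76091916e-04 -2.08061995e-04] 0.08520018179971191
square_stock top [([0.4234, -0.2013, 0.0105], 0.7), ([0.3093, -0.3036, 0.0141], 0.64), ([0.3102, -0.2106, 0.0099], 0.6)]
square_stock scene [([0.4302, -0.2059, 0.0119], 0.75), ([0.3112, -0.3054, 0.0132], 0.67), ([0.3114, -0.2137, 0.0119], 0.54)]
square_tip top [([0.4467, -0.2094, 0.0751], 0.57), ([0.314, -0.3196, 0.0754], 0.57), ([0.2927, -0.2188, 0.0767], 0.5)]
square_tip scene [([0.3132, -0.3162, 0.0786], 0.78), ([0.4493, -0.205, 0.0774], 0.63), ([0.292, -0.2176, 0.0771], 0.55)]
square top [([0.4307, -0.2013, 0.0002], 0.79), ([0.3072, -0.3054, 0.0012], 0.65), ([0.3079, -0.2142, 0.003], 0.51)]
square scene [([0.4343, -0.205, -0.0021], 0.89), ([0.313, -0.2132, -0.0], 0.78), ([0.3079, -0.3059, -0.0005], 0.49)]
gauge_tray top [([0.4926, 0.0308, 0.003], 0.69)]
gauge_tray scene []
seat_stock top [([0.488, -0.0274, 0.0147], 0.92)]
seat_stock scene [([0.486, -0.0256, 0.015], 0.97)]
seat_tip top [([0.5105, 0.0344, 0.0132], 0.56)]
seat_tip scene [([0.5101, 0.032, 0.0113], 0.68)]
scoop_near top [([0.4441, -0.0278, 0.0038], 0.72)]
scoop_near scene [([0.4452, -0.0275, 0.0035], 0.71)]
scoop_far top [([0.5265, -0.0324, 0.0111], 0.76)]
scoop_far scene [([0.5271, -0.0331, 0.0047], 0.7), ([0.4332, -0.2054, -0.0026], 0.18)]
loose_motor top [([0.3865, -0.1452, -0.0014], 0.4)]
loose_motor scene [([0.3906, -0.1504, 0.0016], 0.5), ([0.6288, -0.2935, -0.0039], 0.35), ([0.4484, -0.205, 0.0807], 0.32)]
black_tape top [([0.6531, -0.1437, 0.0017], 0.63)]
black_tape scene [([0.6534, -0.1418, 0.0047], 0.85), ([0.4911, 0.0364, -0.0016], 0.31)]
side_cutters top [([0.6216, -0.2961, -0.0027], 0.78)]
side_cutters scene [([0.6295, -0.2979, -0.0013], 0.77)]
loupe top [([0.4421, 0.0216, 0.0075], 0.48), ([0.6239, -0.2978, -0.0024], 0.17)]
loupe scene [([0.4446, 0.0226, 0.0064], 0.59), ([0.4492, -0.2071, 0.0803], 0.42)]
1.3
```

View pics/scene0.png

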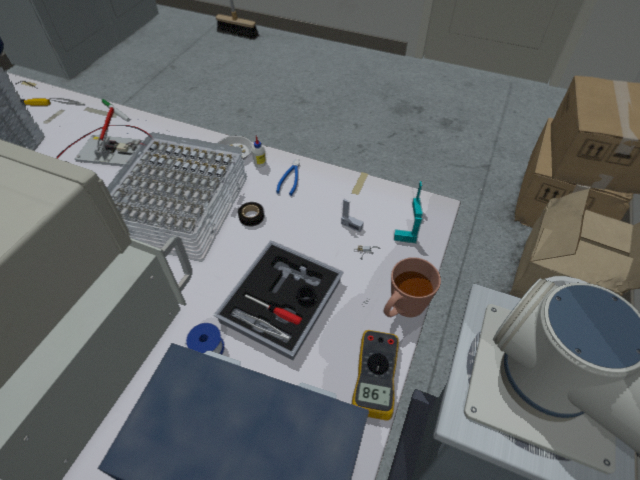

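View pics/top0.png

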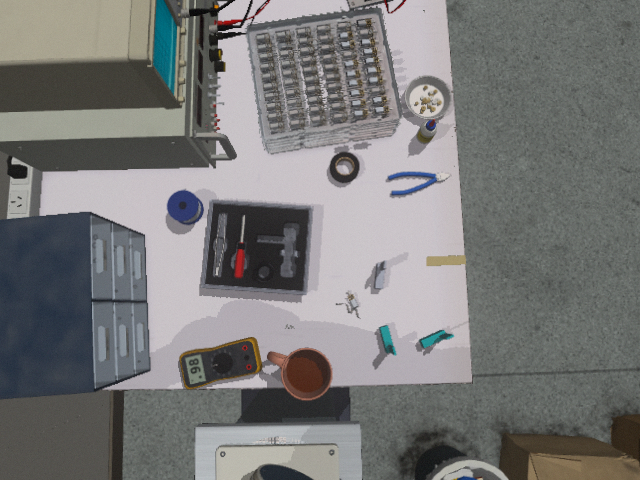

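The scene shows the steel square standing at about (350,215) in the scene picture and (380,275) in the top one. The two turquoise look-alikes are nearer the robot. The tray's empty L is at about (285,248) in the top picture, and the motor is at about (350,302). Next I'll fit silhouettes for the exact yaws.

```bash
cat > h.py <<'E'
from workcell import robot, eyes, search_frame, outline_of, mark_of
import cv2,numpy as np
from scipy.optimize import minimize
def box(a,b): return np.array([[x,y,z] for x in(a[0],b[0]) for y in(a[1],b[1]) for z in(a[2],b[2])],float)/1000
SQ=[box((-25,-8,0),(25,8,22)),box((10,-2,22),(25,2,75))]
TRAY=[box((-87,-102,0),(87,102,31))]
def Rz(a): c,s=np.cos(a),np.sin(a); return np.array([[c,-s,0],[s,c,0],[0,0,1]])
def proj(P,im):
    T=im['world_to_cam'];return cv2.projectPoints(P,cv2.Rodrigues(T[:3,:3])[0],T[:3,3],np.array(im['mtx']),np.array(im['distortion']))[0][:,0]
def sil(boxes,pose,im,S=8):
    m=np.zeros((480,640),np.uint8)
    for b in boxes:
        p=proj(b@pose[0].T+pose[1],im)
        cv2.fillConvexPoly(m,np.int32(np.round(cv2.convexHull(p.astype(np.float32))*16)),255,cv2.LINE_AA,4)
    return m/255.
def fit(boxes,obs,x0,mk=lambda v:(Rz(v[2]),np.array([v[0],v[1],0]))):
    def cost(v):
        return sum(np.abs(sil(boxes,mk(v),im)-r).sum()/r.sum() for im,r in obs)
    best=None
    for d in(-.25,0,.25):
        x=np.array(x0,float);x[2]+=d
        r=minimize(cost,x,method='Nelder-Mead',options=dict(initial_simplex=np.vstack([x,x+[.008,0,0],x+[0,.008,0],x+[0,0,.15]]),xatol=1e-4,fatol=1e-4))
        if best is None or r.fun<best.fun:best=r
    return np.round(best.x,4),np.degrees(best.x[2]).round(1),round(best.fun,3)
def region_at(thing,cam,xyz,im):
    p=proj(np.array([xyz],float),im)[0]
    L=[d for d in outline_of(thing,cam) if d['region'].any()]
    if not L:return None
    return min(L,key=lambda d:np.linalg.norm(np.argwhere(d['region']).mean(0)[::-1]-p))['region'].astype(float)
E
python3 - <<'E'
from h import *
for thing,B,x0,z in(("square",SQ,[.428,-.204,-.2],.02),("gauge_tray",TRAY,[.4925,.032,-.07],.015)):
    obs=[]
    for c in("top","scene"):
        im=eyes.get_image(c);r=region_at(thing,c,[x0[0],x0[1],z],im)
        if r is not None:
            obs.append((im,r));print(thing,c,r.sum(),fit(B,[(im,r)],x0))
    print(thing,'both',fit(B,obs,x0))
im=eyes.get_image("top")
L=outline_of("loose_motor","top");ii=np.array(im['pixels'])
cv2.imwrite('pics/crop.png',cv2.resize(ii[190:370,200:440,::-1],None,fx=3.3,fy=3.3,interpolation=cv2.INTER_CUBIC))
T=np.linalg.inv(im['world_to_cam'])
for d in L[:2]:
    pts=np.argwhere(d['region'])[:,::-1].astype(np.float32)
    q=cv2.undistortPoints(pts[:,None],np.array(im['mtx']),np.array(im['distortion']))[:,0]
    r=np.c_[q,np.ones(len(q))]@T[:3,:3].T; w=T[:3,3]+r*((.008-T[2,3])/r[:,2:])
    print('motor',d['conf'],w.min(0),w.max(0))
E
```

```text
square top 269.0 (array([ 0.4328, -0.2064, -0.1426]), np.float64(-8.2), np.float64(0.179))
square scene 322.0 (array([ 0.4307, -0.2032, -0.3261]), np.float64(-18.7), np.float64(0.326))
square both (array([ 0.432 , -0.2059, -0.1675]), np.float64(-9.6), np.float64(0.551))
gauge_tray top 8855.0 (array([ 0.4942,  0.0319, -0.0975]), np.float64(-5.6), np.float64(0.094))
gauge_tray scene 7796.0 (array([ 0.4957,  0.0284, -0.093 ]), np.float64(-5.3), np.float64(0.182))
gauge_tray both (array([ 0.4943,  0.0316, -0.0952]), np.float64(-5.5), np.float64(0.283))
motor 0.53 [ 0.37244994 -0.16067445  0.008     ] [ 0.39996628 -0.14334761  0.008     ]
motor 0.44 [ 0.39982729 -0.07622147  0.008     ] [0.59458265 0.14549943 0.008     ]
```

View pics/crop.png

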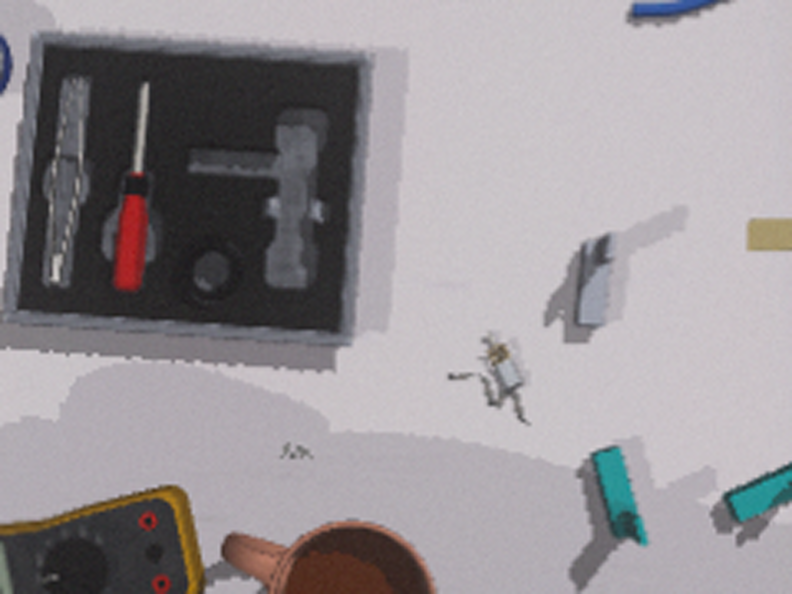

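The crop confirms the square's blade is at its far end, yaw about -9°. The L's blade channel points left with its end at (190,160), and the clips are at (270,208) and (320,210). The motor is clear at (505,365). Before swinging over, I'll check how high the blue cabinet is.

Run:
```python
from h import *
im=eyes.get_image("top");T=np.linalg.inv(im['world_to_cam']);print('cam',T[:3,3])
def ray(u,v,z,im=im):
    T=np.linalg.inv(im['world_to_cam']);q=cv2.undistortPoints(np.array([[[u,v]]],np.float32),np.array(im['mtx']),np.array(im['distortion']))[0,0]
    r=T[:3,:3]@np.r_[q,1];return T[:3,3]+r*((z-T[2,3])/r[2])
print('bottom',ray(145,235,0),ray(150,372,0))
for z in(0.1,.2,.3,.4,.5): print(z,ray(92,213,z).round(3),ray(92,393,z).round(3))
for h in (.242,):print(proj(np.array([[.132,.534,h],[.2,.3,h],[.3,.1,h]]),im))
s=eyes.get_image("scene")
for u,v in((175,347),(367,410)): print([ray(u,v,z,s).round(3).tolist() for z in(0,.1,.2,.3,.4)])
```

```text
cam [ 0.37368953 -0.08498783  0.92022622]
bottom [0.5249328 0.2631387 0.       ] [0.25448685 0.24553894 0.        ]
0.1 [0.551 0.325 0.1  ] [0.233 0.311 0.1  ]
0.2 [0.53  0.275 0.2  ] [0.25  0.263 0.2  ]
0.3 [0.508 0.225 0.3  ] [0.267 0.215 0.3  ]
0.4 [0.486 0.175 0.4  ] [0.284 0.166 0.4  ]
0.5 [0.465 0.125 0.5  ] [0.301 0.118 0.5  ]
[[-101.63556662  479.09527507]
 [  51.83072356  433.87993085]
 [ 190.6083802   361.40582613]]
[[0.631, 0.201, 0.0], [0.582, 0.23, 0.1], [0.532, 0.26, 0.2], [0.483, 0.29, 0.3], [0.433, 0.32, 0.4]]
[[0.265, 0.17, 0.0], [0.262, 0.204, 0.1], [0.259, 0.237, 0.2], [0.256, 0.271, 0.3], [0.252, 0.305, 0.4]]
```

>>> {"api": "carry_out", "payload": {
  "plan": [
    [18,-25,14,-4,85],
    [20,-30,14,-4,85],
    [20,-30,12,-4,85],
    [20,-30,10,-4,85],
    [20,-30,10,-4,85]
  ]
}}

```text
t: 2.32
tcp_pos: [0.2301, 0.3876, 0.3029]
tool_rot: [0.292, 0.956, 0.0, 0.0]
contact_force: [0.5, 0.6, -0.2]
opening: 0.0849
grip_force: 0.0
```

>>> {"api": "carry_out", "payload": {
  "plan": [
    [20,-31,0,-4,85],
    [20,-31,0,-4,85],
    [20,-31,0,-4,85],
    [20,-31,0,-4,85],
    [20,-31,0,-4,85]
  ]
}}

```text
t: 2.73
tcp_pos: [0.3302, 0.2324, 0.3026]
tool_rot: [0.454, 0.891, 0.0, 0.0]
contact_force: [1.0, 1.3, 0.6]
opening: 0.0854
grip_force: 0.0
```

>>> {"api": "carry_out", "payload": {
  "plan": [
    [12,-38,0,-4,85],
    [12,-38,0,-4,85],
    [12,-38,0,-4,85],
    [12,-38,0,-4,85],
    [12,-38,0,-4,85]
  ]
}}

```text
t: 3.15
tcp_pos: [0.3897, 0.042, 0.3026]
tool_rot: [0.602, 0.798, 0.0, 0.0]
contact_force: [1.0, -0.1, -0.5]
opening: 0.085
grip_force: 0.0
```

>>> {"api": "carry_out", "payload": {
  "plan": [
    [10,-38,-8,-4,70],
    [10,-38,-8,-4,60],
    [10,-38,-8,-4,50],
    [10,-38,-8,-4,45],
    [10,-38,-8,-4,40]
  ]
}}

```text
t: 3.57
tcp_pos: [0.4397, -0.1482, 0.2621]
tool_rot: [0.732, 0.681, 0.0, 0.0]
contact_force: [0.4, 0.7, -0.7]
opening: 0.04
grip_force: 0.0
```

>>> {"api": "carry_out", "payload": {
  "plan": [
    [3,-20,-20,-2,40],
    [3,-20,-20,-2,40],
    [3,-20,-22,-1,40],
    [0,0,0,0,40]
  ]
}}

```text
t: 3.9
tcp_pos: [0.4478, -0.2082, 0.1963]
tool_rot: [0.761, 0.649, -0.001, -0.002]
contact_force: [0.4, 0.5, -0.3]
opening: 0.0399
grip_force: 0.0
```

Run:
```python
from h import *
im=eyes.get_image("wrist");cv2.imwrite('pics/w1.png',im['pixels'][:,:,::-1])
s=robot.state();print(s['t'],s['tcp_pos'],s['tool_rot'])
for c in("wrist","top"):
  for n in("square_stock","square_tip","square"):
    print(c,n,[(np.round(d['xyz'],4).tolist(),round(d['conf'],2)) for d in mark_of(n,c)[:3]])
r=region_at("square","wrist",[.44,-.206,.03],im)
if r is not None: print(r.sum(),fit(SQ,[(im,r)],[.431,-.206,-.16]))
print(np.linalg.inv(im['world_to_cam'])[:3,3])
```

```text
3.95 [ 0.44789307 -0.20686702  0.19822994] [ 7.60333080e-01  6.49530164e-01 -5.51583682e-04 -1.96689875e-03]
wrist square_stock [([0.3057, -0.2146, 0.008], 0.66), ([0.3056, -0.3049, 0.0127], 0.65)]
wrist square_tip [([0.2906, -0.2186, 0.0723], 0.91), ([0.4499, -0.2057, 0.0759], 0.7)]
wrist square [([0.3101, -0.21, -0.0], 0.87), ([0.3114, -0.3057, -0.0035], 0.83), ([0.4297, -0.2081, 0.0004], 0.71)]
top square_stock [([0.3109, -0.2132, 0.0096], 0.72), ([0.3084, -0.3055, 0.0119], 0.68), ([0.4277, -0.2045, 0.0094], 0.61)]
top square_tip [([0.4474, -0.211, 0.0723], 0.82), ([0.2942, -0.2183, 0.0725], 0.59), ([0.3857, -0.144, 0.0012], 0.24)]
top square [([0.4308, -0.206, 0.0006], 0.76), ([0.3046, -0.3026, -0.0008], 0.63), ([0.3051, -0.2114, 0.003], 0.52)]
1555.0 (array([ 0.4312, -0.2034, -0.1117]), np.float64(-6.4), np.float64(0.101))
[ 0.45973766 -0.13799014  0.32701394]
```

View pics/w1.png

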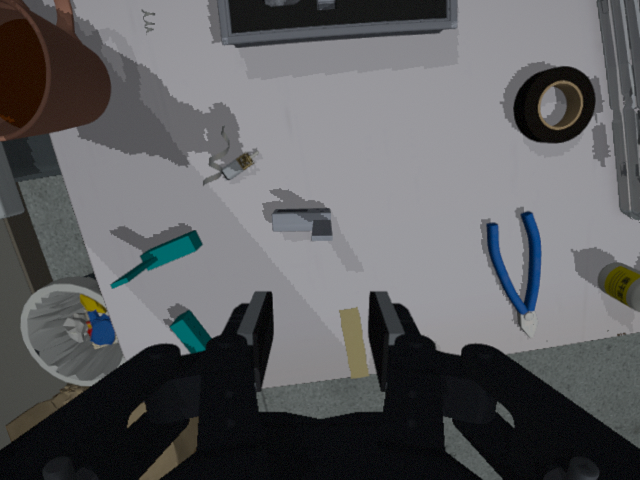

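The wrist view shows the square at (300,222), its long axis parallel to the closing line. I'll come down on the top of the blade.

>>> {"api": "carry_out", "payload": {
  "plan": [
    [0,0,-30,1.5,32],
    [0,0,-30,0,32],
    [0,0,-30,0,32],
    [0,0,-25,0,32],
    [0,0,-7,0,32]
  ],
  "grip_force": 30
}}

```text
t: 4.72
tcp_pos: [0.4474, -0.2046, 0.0756]
tool_rot: [0.751, 0.661, -0.0, -0.002]
contact_force: [0.3, 1.1, -1.0]
opening: 0.0321
grip_force: 0.0
```

>>> {"api": "carry_out", "payload": {
  "plan": [
    [0,0,0,0,26],
    [0,0,0,0,20],
    [0,0,0,0,16],
    [0,0,0,0,10],
    [0,0,0,0,10]
  ],
  "grip_force": 30
}}

```text
t: 5.13
tcp_pos: [0.4495, -0.2065, 0.0799]
tool_rot: [0.751, 0.66, 0.0, 0.001]
contact_force: [-0.9, 1.0, 6.6]
opening: 0.0122
grip_force: 29.4
```

Run:
```python
from h import *
s=robot.state();print(s['t'],s['tcp_pos'],s['opening'],s['grip_force'],s['contact_force'])
im=eyes.get_image("wrist");cv2.imwrite('pics/w2.png',im['pixels'][:,:,::-1])
```

```text
5.1333 [ 0.44952049 -0.20653774  0.07992856] 0.012249182195778748 29.360550385754323 [-0.91204829  1.00960576  6.61674808]
```

View pics/w2.png

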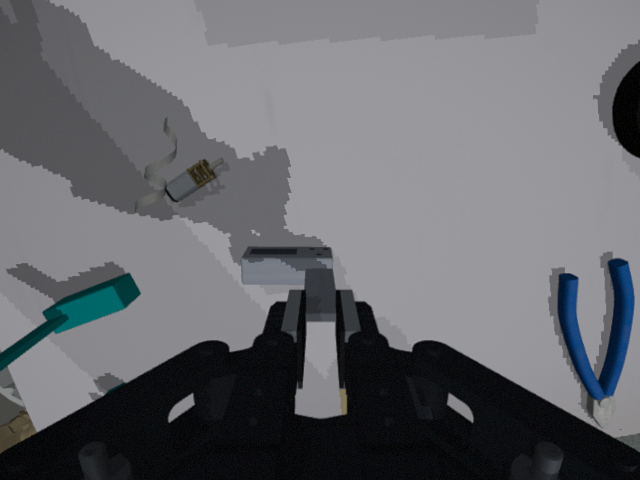

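The pads hold the blade tip at (320,300), and the square still stands upright with its stock at (243–333, 247–285). Next I'll swing the grip point in an arc about the stock's left lower edge.

>>> {"api": "carry_out", "payload": {
  "plan": [
    [0.7,5.4,0.3,0,10],
    [0.7,5.4,0.1,0,10],
    [0.7,5.4,-0.4,0,10],
    [0.7,5.3,-0.9,0,10],
    [0.7,5.2,-1.3,0,10]
  ]
}}

```text
t: 5.6
tcp_pos: [0.4531, -0.1794, 0.0773]
tool_rot: [0.751, 0.66, 0.0, 0.001]
contact_force: [0.2, 0.1, 6.0]
opening: 0.0123
grip_force: 30.1
```

>>> {"api": "carry_out", "payload": {
  "plan": [
    [0.7,5.2,-1.7,0,10],
    [0.7,5.0,-2.1,0,10],
    [0.7,4.9,-2.5,0,10],
    [0.6,4.6,-2.9,0,10],
    [0.6,4.4,-3.2,0,10]
  ]
}}

```text
t: 6.02
tcp_pos: [0.4563, -0.1549, 0.0646]
tool_rot: [0.751, 0.66, 0.001, 0.001]
contact_force: [0.2, 2.0, 5.2]
opening: 0.0125
grip_force: 34.9
```

Run:
```python
from h import *
s=robot.state();print(s['t'],s['tcp_pos'],s['opening'],s['grip_force'],s['contact_force'])
a=eyes.get_image("wrist")['pixels'];b=eyes.get_image("scene")['pixels']
b=cv2.resize(b[150:290,260:447],(640,480),interpolation=cv2.INTER_CUBIC)
cv2.imwrite('pics/m.png',cv2.resize(np.vstack([a[150:,80:560],cv2.resize(b,(480,360))]),None,fx=.85,fy=.85)[:,:,::-1])
```

```text
6.0167 [ 0.45634036 -0.15486778  0.06460525] 0.012508073186519553 34.888810655102134 [0.20757763 2.04839257 5.23804992]
```

View pics/m.png

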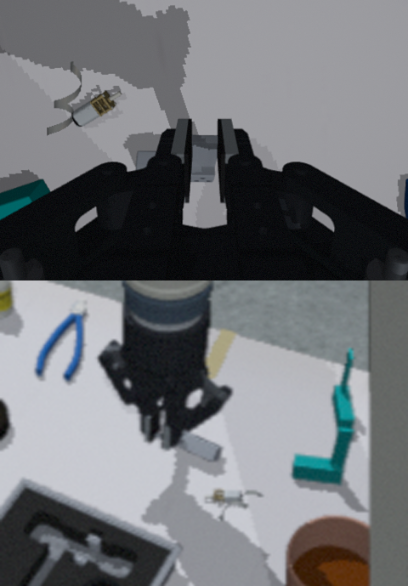

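The stock is tilting along with the blade still in the pads, at (205,160) in the upper half. I'll continue the arc.

>>> {"api": "carry_out", "payload": {
  "plan": [
    [0.5,4.1,-3.6,0,10],
    [0.5,3.9,-3.8,0,10],
    [0.5,3.5,-4.1,0,10],
    [0.4,3.2,-4.4,0,10],
    [0.4,2.8,-4.7,0,10]
  ]
}}

```text
t: 6.53
tcp_pos: [0.4582, -0.1375, 0.0434]
tool_rot: [0.751, 0.66, 0.0, 0.0]
contact_force: [0.6, 2.1, 3.4]
opening: 0.0124
grip_force: 40.9
```

>>> {"api": "carry_out", "payload": {
  "plan": [
    [0.3,2.5,-4.9,0,10],
    [0.3,2.1,-5.0,0,10],
    [0.2,1.7,-5.2,0,10],
    [0.2,1.3,-5.3,0,10],
    [0.1,0.8,-5.4,0,10]
  ]
}}

```text
t: 6.95
tcp_pos: [0.4588, -0.1292, 0.0166]
tool_rot: [0.751, 0.66, -0.0, -0.0]
contact_force: [0.4, 0.8, 2.4]
opening: 0.0126
grip_force: 41.1
```

Run:
```python
from h import *
s=robot.state();print(s['t'],s['tcp_pos'],s['opening'],s['grip_force'],s['contact_force'])
a=eyes.get_image("wrist")['pixels'];b=eyes.get_image("scene")['pixels']
b=cv2.resize(b[150:290,260:447],(640,480),interpolation=cv2.INTER_CUBIC)
cv2.imwrite('pics/m2.png',cv2.resize(np.vstack([a[150:,80:560],cv2.resize(b,(480,360))]),None,fx=.85,fy=.85)[:,:,::-1])
```

```text
6.95 [ 0.4587794  -0.12916389  0.01661781] 0.012630130883034768 41.144344210624695 [0.40909904 0.81598294 2.37072746]
```

View pics/m2.png

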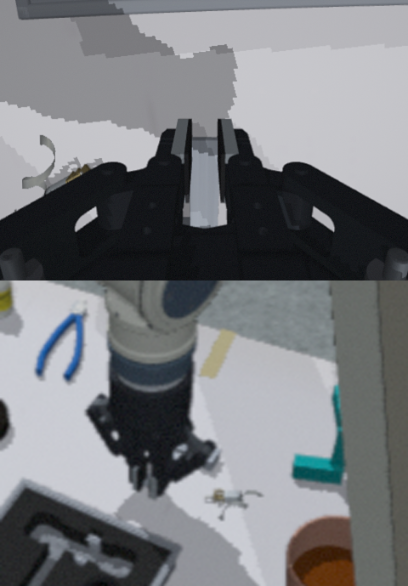

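The blade now lies nearly flat between the pads. I'll release it, rise, and look again.

>>> {"api": "carry_out", "payload": {
  "plan": [
    [0,0,-1,0,14],
    [0,0,0,0,20],
    [0,0,0,0,30],
    [0,0,15,0,30],
    [0,0,30,0,30]
  ]
}}

```text
t: 7.47
tcp_pos: [0.4571, -0.1288, 0.0594]
tool_rot: [0.751, 0.66, -0.001, -0.003]
contact_force: [-0.0, 1.1, 0.4]
opening: 0.0306
grip_force: 0.0
```

>>> {"api": "carry_out", "payload": {
  "plan": [
    [0,0,40,0,50],
    [-2,-15,40,0,70],
    [-2,-10,20,0,70],
    [0,0,0,0,70]
  ]
}}

```text
t: 7.8
tcp_pos: [0.4567, -0.1563, 0.1651]
tool_rot: [0.751, 0.66, 0.001, 0.004]
contact_force: [0.5, 0.6, 0.7]
opening: 0.07
grip_force: 0.0
```

```bash
cat >> h.py <<'E'
# laid: v=(stock cx, cy, yaw); square x->yaw, z->left, y->down
RL=np.array([[1,0,0],[0,0,1],[0,-1,0]],float)
def laid(v,z=.008): R=Rz(v[2])@RL; return R,np.array([v[0],v[1],z])-R@[0,0,.011]
E
python3 - <<'E'
from h import *
s=robot.state();print(s['t'],s['tcp_pos'],s['tool_rot'])
for c in("wrist","top","scene"):
    im=eyes.get_image(c)
    if c=="wrist":cv2.imwrite('pics/w3.png',im['pixels'][:,:,::-1])
    for n in("square_stock","square_tip"):
        print(c,n,[(np.round(d['xyz'],4).tolist(),round(d['conf'],2)) for d in mark_of(n,c)[:3]])
    r=region_at("square",c,[.44,-.17,.01],im)
    if r is not None: print(c,r.sum(),fit(SQ,[(im,r)],[.435,-.187,-.13],laid))
E
```

```text
7.8 [ 0.4567104  -0.15630703  0.1651221 ] [0.75130284 0.65994434 0.00109543 0.0040396 ]
wrist square_stock [([0.3073, -0.2151, 0.0107], 0.95), ([0.4352, -0.1896, 0.0093], 0.92), ([0.4317, -0.2041, 0.0068], 0.21)]
wrist square_tip []
wrist 2967.0 (array([ 0.4331, -0.1903, -0.1238]), np.float64(-7.1), np.float64(0.128))
top square_stock [([0.3087, -0.3031, 0.0116], 0.79)]
top square_tip [([0.5287, -0.0303, 0.0087], 0.63), ([0.3158, -0.3145, 0.0779], 0.49)]
top 219.0 (array([ 0.4489, -0.1564, -0.8227]), np.float64(-47.1), np.float64(3.632))
scene square_stock [([0.4347, -0.1943, 0.0065], 0.79), ([0.3099, -0.3035, 0.0141], 0.63), ([0.313, -0.2158, 0.0129], 0.6)]
scene square_tip [([0.4621, -0.1291, 0.0106], 0.78), ([0.2903, -0.2173, 0.0776], 0.77), ([0.3112, -0.3163, 0.0762], 0.51)]
scene 354.0 (array([ 0.4319, -0.1907, -0.1369]), np.float64(-7.8), np.float64(0.361))
```

View pics/w3.png

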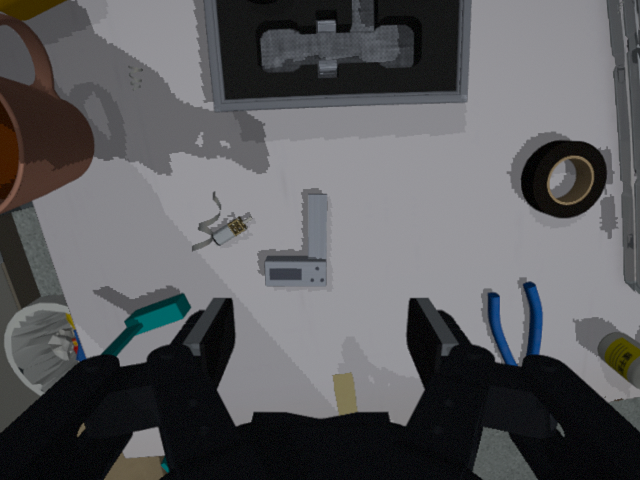

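The square now lies on the correct side, an L with the stock at (295,270) and the blade towards the tray. Stock centre is about (0.433, -0.1905), yaw about -7.2°. Next I'll grip the stock across its ends.

>>> {"api": "carry_out", "payload": {
  "plan": [
    [-12,-17,-25,0,62],
    [-11.5,-15.5,-35,0,62],
    [0,0,-35,0,62],
    [0,0,-35,0,62],
    [0,0,-12,0,62]
  ]
}}

```text
t: 8.82
tcp_pos: [0.4293, -0.1855, 0.0144]
tool_rot: [0.751, 0.66, -0.001, -0.002]
contact_force: [-1.0, 1.0, 0.1]
opening: 0.0623
grip_force: 0.0
```

```bash
python3 -c "
from workcell import robot
for i in range(1):
    s=robot.state();print(s['t'],s['tcp_pos'],s['tool_rot'],s['contact_force'])"
```

```text
8.8167 [ 0.42929573 -0.18545387  0.01441927] [ 7.51277762e-01  6.59981378e-01 -6.49087265e-04 -2.42565263e-03] [-1.01450224  0.9568383   0.09350865]
```

>>> {"api": "carry_out", "payload": {
  "plan": [
    [1,-1,0,0,58],
    [0,0,0,0,54],
    [0,0,0,0,50],
    [0,0,0,0,40],
    [0,0,0,0,40]
  ],
  "grip_force": 60
}}

```text
t: 9.23
tcp_pos: [0.4333, -0.1879, 0.0199]
tool_rot: [0.751, 0.66, 0.0, 0.001]
contact_force: [-1.0, -0.1, 5.7]
opening: 0.0477
grip_force: 61.7
```

>>> {"api": "carry_out", "payload": {
  "plan": [
    [0,0,0,0,40],
    [0,0,10,0,40],
    [0,0,20,0,40],
    [0,0,30,0,40],
    [0,0,30,0,40]
  ]
}}

```text
t: 9.65
tcp_pos: [0.4322, -0.1871, 0.1098]
tool_rot: [0.751, 0.66, 0.0, -0.0]
contact_force: [1.2, 1.3, -1.3]
opening: 0.0478
grip_force: 62.3
```

Run:
```python
from h import *
s=robot.state();print(s['t'],s['tcp_pos'],s['tool_rot'],s['opening'],s['grip_force'])
im=eyes.get_image("wrist");cv2.imwrite('pics/w4.png',im['pixels'][:,:,::-1])
for n in("square_stock","square_tip","seat_stock","seat_tip","scoop_near","scoop_far"):
    print(n,[(np.round(d['xyz'],4).tolist(),round(d['conf'],2)) for d in mark_of(n,"wrist")[:3]])
```

```text
9.65 [ 0.43216309 -0.18707047  0.10975677] [ 7.50939119e-01  6.60371412e-01  9.21220917e-06 -1.91808491e-04] 0.04777996899496604 62.274906635284424
square_stock [([0.3042, -0.2161, 0.0057], 0.73), ([0.3047, -0.3024, 0.0111], 0.66), ([0.4325, -0.1905, 0.101], 0.65)]
square_tip [([0.2898, -0.2186, 0.0679], 0.93), ([0.4583, -0.1269, 0.0979], 0.55)]
seat_stock []
seat_tip []
scoop_near []
scoop_far []
```

View pics/w4.png

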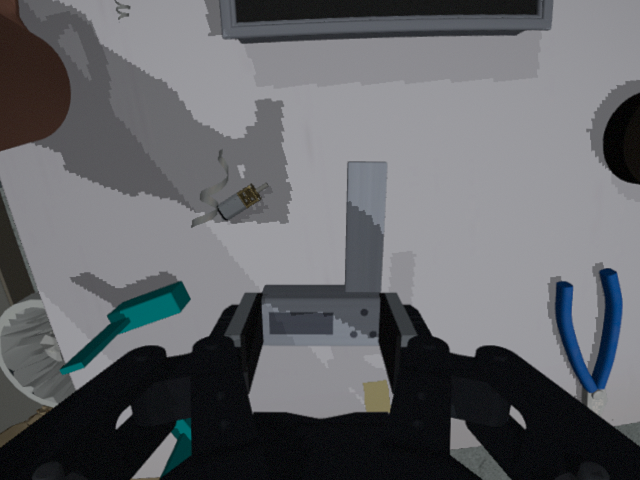

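The square hangs level in the grip, with the stock at (320,318) and the blade pointing up-image. I'll move halfway so the wrist camera sees the tray and the held square together.

>>> {"api": "carry_out", "payload": {
  "plan": [
    [11,8,15,1.7,40],
    [11,8,15,0,40],
    [11,8,10,0,40],
    [11,8,0,0,40],
    [11,8,0,0,40]
  ]
}}

```text
t: 10.42
tcp_pos: [0.4879, -0.1469, 0.1477]
tool_rot: [0.741, 0.671, -0.0, -0.0]
contact_force: [-0.4, -1.0, -1.3]
opening: 0.0473
grip_force: 62.4
```

Run:
```python
from h import *
im0=None
for k in range(2):
    im=eyes.get_image("wrist");s=robot.state();print(s['t'],s['tcp_pos'],s['tool_rot'])
    for n in("square_stock","square_tip","seat_stock","seat_tip","scoop_near","scoop_far"):
        print(n,[(np.round(d['xyz'],4).tolist(),round(d['conf'],2)) for d in mark_of(n,"wrist")[:3]])
v=im['pixels'].copy()
# overlay predicted pocket at foam top (z=28) and tray rim
R=Rz(np.radians(-5.5));t=np.array([.4943,.0316,0])
for P in ([(-26,-74,28),(26,-74,28),(26,-50,28),(26,5,28),(9,5,28),(9,-50,28),(-26,-50,28)],[(-87,-102,31),(87,-102,31),(87,102,31),(-87,102,31)]):
    p=proj(np.array(P)/1000.@R.T+t,im);cv2.polylines(v,[np.int32(p*8)],True,(255,255,0),1,cv2.LINE_AA,3)
cv2.imwrite('pics/w5.png',v[:,:,::-1])
np.savez('w5',px=im['pixels'],w=im['world_to_cam'],m=im['mtx'],d=im['distortion'])
```

```text
10.4667 [ 0.48930246 -0.14590663  0.14733579] [ 7.40960538e-01  6.71548309e-01  3.33054976e-04 -4.88291546e-04]
square_stock [([0.4907, -0.1491, 0.1361], 0.96), ([0.3046, -0.2131, 0.0047], 0.83), ([0.5134, -0.0867, 0.1341], 0.74)]
square_tip [([0.2891, -0.2162, 0.0687], 0.75), ([0.513, -0.0866, 0.1373], 0.7)]
seat_stock [([0.4867, -0.0297, 0.0112], 0.67)]
seat_tip [([0.6521, -0.1423, 0.0013], 0.26)]
scoop_near [([0.4482, -0.0224, 0.0034], 0.7)]
scoop_far []
10.8167 [ 0.48693133 -0.14767082  0.14793081] [ 7.41323727e-01  6.71147518e-01 -1.92783129e-04 -3.21857125e-04]
square_stock [([0.3051, -0.2137, 0.0102], 0.83), ([0.3069, -0.3032, 0.0132], 0.73), ([0.4879, -0.1525, 0.1391], 0.67)]
square_tip [([0.2889, -0.2165, 0.0698], 0.63), ([0.5128, -0.0882, 0.1374], 0.61)]
seat_stock [([0.4841, -0.0293, 0.0095], 0.87), ([0.4852, -0.1516, 0.1365], 0.33)]
seat_tip []
scoop_near [([0.4461, -0.024, 0.0018], 0.98), ([0.6524, -0.142, 0.0003], 0.44)]
scoop_far [([0.5263, -0.0288, 0.0105], 0.95), ([0.4465, -0.0243, 0.006], 0.49)]
```

View pics/w5.png

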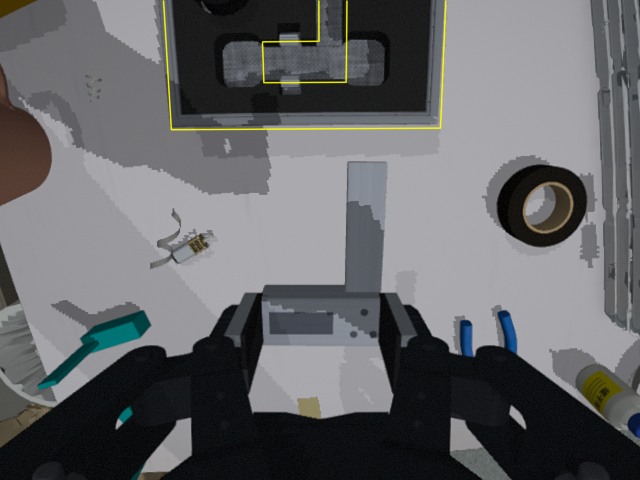

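The overlay agrees with the tray to about 1 px: pocket centre near (305,62), rim at row 128. Now I'll measure the held square in the same camera.

Run:
```python
from h import *
for k in range(2):
    s=robot.state();im=eyes.get_image("wrist");tp=s['tcp_pos'];q=s['tool_rot']
    r=region_at("square","wrist",[tp[0]+.01,tp[1],.136],im)
    for z in(.1335,.1365):
        f=fit(SQ,[(im,r)],[tp[0],tp[1],-.1],lambda v:laid(v,z));print(tp.round(4),z,f,'off',((f[0][:2]-tp[:2])*1000).round(1),'toolyaw',np.degrees(np.arctan2(2*q[1]**2-1,2*q[0]*q[1])).round(2))
R=Rz(np.radians(-5.5));print('seat',R@[0,-.062,.014]+[.4943,.0316,0])
```

```text
[ 0.4873 -0.1476  0.1483] 0.1335 (array([ 0.4876, -0.1494, -0.098 ]), np.float64(-5.6), np.float64(0.071)) off [ 0.3 -1.8] toolyaw -5.67
[ 0.4873 -0.1476  0.1483] 0.1365 (array([ 0.4874, -0.1494, -0.0936]), np.float64(-5.4), np.float64(0.111)) off [ 0.1 -1.8] toolyaw -5.67
[ 0.4874 -0.1475  0.1483] 0.1335 (array([ 0.4877, -0.1498, -0.0962]), np.float64(-5.5), np.float64(0.093)) off [ 0.3 -2.3] toolyaw -5.66
[ 0.4874 -0.1475  0.1483] 0.1365 (array([ 0.4877, -0.1495, -0.0844]), np.float64(-4.8), np.float64(0.135)) off [ 0.3 -2. ] toolyaw -5.66
seat [ 0.48835756 -0.03011456  0.014     ]
```

>>> {"api": "carry_out", "payload": {
  "plan": [
    [0.5,25,0,0,40],
    [0,35,0,0,40],
    [0,35,-10,0,40],
    [0,20,-20,0,40],
    [0,4.4,-20,0,40]
  ]
}}

```text
t: 11.73
tcp_pos: [0.488, -0.0252, 0.0984]
tool_rot: [0.74, 0.672, 0.001, 0.0]
contact_force: [-0.1, -0.0, -2.7]
opening: 0.0477
grip_force: 62.4
```

>>> {"api": "carry_out", "payload": {
  "plan": [
    [0,0,-20,0,40],
    [0,0,-12,0,40],
    [0,0,0,0,40],
    [0,0,0,0,40]
  ],
  "grip_force": 90
}}

```text
t: 12.07
tcp_pos: [0.4877, -0.0279, 0.0661]
tool_rot: [0.741, 0.671, -0.0, -0.0]
contact_force: [0.2, 0.4, -1.1]
opening: 0.0464
grip_force: 92.6
```

Run:
```python
from h import *
s=robot.state();im=eyes.get_image("wrist");tp=s['tcp_pos'];print(tp,s['tool_rot'],s['contact_force'])
R=Rz(np.radians(-5.5));t=np.array([.4943,.0316,0]);v=im['pixels'].copy()
for P in ([(-55,-78,28),(55,-78,28),(55,-46,28),(-55,-46,28)],[(9,5,28),(26,5,28),(26,-50,28),(9,-50,28)],[(-87,-102,31),(87,-102,31),(87,102,31),(-87,102,31)]):
    p=proj(np.array(P)/1000.@R.T+t,im);cv2.polylines(v,[np.int32(p*8)],True,(255,255,0),1,cv2.LINE_AA,3)
cv2.imwrite('pics/w6.png',v[:,:,::-1])
r=region_at("square","wrist",[tp[0]+.01,tp[1],.045],im)
for dz in(.012,.0145):
    f=fit(SQ,[(im,r)],[tp[0],tp[1],-.1],lambda v:laid(v,tp[2]-dz));print(f)
```

```text
[ 0.48771195 -0.0279425   0.06613137] [ 7.41103315e-01  6.71390740e-01 -3.51370332e-04 -4.77566442e-04] [ 0.2002291   0.37520781 -1.07523019]
(array([ 0.4879, -0.0296, -0.0921]), np.float64(-5.3), np.float64(0.144))
(array([ 0.4877, -0.0297, -0.103 ]), np.float64(-5.9), np.float64(0.109))
```

View pics/w6.png

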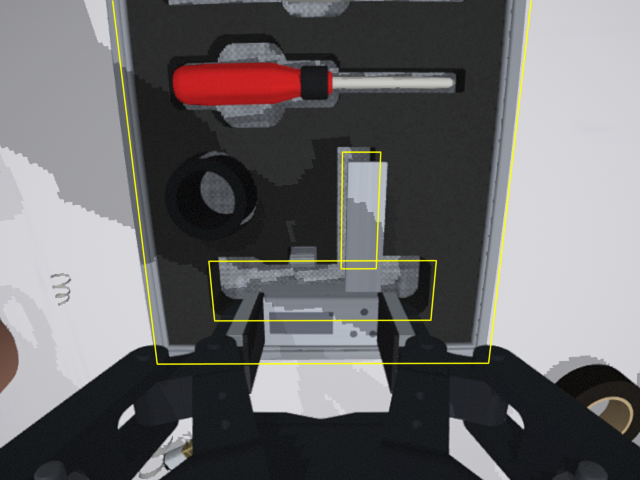

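The held square lies over the pocket (stock at (320,318), blade at (367,225)). The channel's visible left edge (337) and end (row 148) sit about 4 px off the overlay. I've reached my limit of pictures to view, so I'll check this numerically with plane-rectified profiles.

Run:
```python
from h import *
R=Rz(np.radians(-5.5));t=np.array([.4943,.0316,0])
z=np.load('w5.npz');w5=dict(pixels=z['px'],world_to_cam=z['w'],mtx=z['m'],distortion=z['d'])
w6=eyes.get_image("wrist");top=eyes.get_image("top")
def prof(im,xs,ys,h,ax):
    X,Y=np.meshgrid(xs,ys,indexing='ij');P=np.stack([X,Y,0*X+h],-1).reshape(-1,3)/1000.
    p=proj(P@R.T+t,im).astype(np.float32).reshape(*X.shape,2)
    g=cv2.cvtColor(im['pixels'],cv2.COLOR_RGB2GRAY)
    return cv2.remap(g,p[...,0],p[...,1],cv2.INTER_LINEAR).mean(ax).round().astype(int).tolist()
for nm,im in(('w5',w5),('w6',w6)):
    c=np.linalg.inv(im['world_to_cam'])[:3,3];print(nm,'cam in tray mm',(R.T@(c-t)*1000).round())
A=np.arange
print('w5 channel x 0..34',prof(w5,A(0,35),A(-40,-30),28,1))
print('w5 pocket y -84..-40',prof(w5,A(-20,-15),A(-84,-39),28,0))
print('w5 scoop x -62..-48',prof(w5,A(-62,-47),A(-68,-56),28,1));print('w5 scoop x 48..62',prof(w5,A(48,63),A(-68,-56),28,1))
print('w5 rim y -110..-90',prof(w5,A(-30,30),A(-110,-89),31,0))
print('w6 channel x 0..34',prof(w6,A(0,35),A(-10,3),28,1))
print('w6 channel end y -5..15',prof(w6,A(11,16),A(-5,16),28,0))
print('w6 rim x -95..-75',prof(w6,A(-95,-74),A(-20,40),31,1));print('w6 rim x 75..95',prof(w6,A(75,96),A(-20,40),31,1))
```

```text
w5 cam in tray mm [  10. -108.  278.]
w6 cam in tray mm [  0.  11. 198.]
w5 channel x 0..34 [27, 28, 28, 28, 28, 28, 27, 38, 84, 89, 84, 86, 92, 86, 64, 61, 62, 62, 60, 62, 61, 66, 65, 42, 17, 26, 26, 26, 27, 26, 26, 26, 26, 26, 26]
w5 pocket y -84..-40 [23, 23, 24, 26, 24, 25, 26, 25, 26, 25, 25, 33, 56, 64, 61, 61, 62, 63, 83, 93, 90, 90, 89, 91, 83, 84, 85, 90, 91, 90, 91, 47, 14, 14, 16, 17, 26, 26, 25, 23, 25, 24, 25, 24, 25]
w5 scoop x -62..-48 [28, 28, 27, 27, 28, 27, 15, 13, 13, 13, 17, 66, 89, 89, 86]
w5 scoop x 48..62 [60, 60, 22, 7, 9, 16, 28, 28, 28, 27, 28, 28, 28, 27, 28]
w5 rim y -110..-90 [150, 150, 150, 150, 149, 149, 149, 149, 151, 152, 113, 95, 101, 101, 100, 91, 89, 88, 38, 26, 26]
w6 channel x 0..34 [31, 30, 30, 30, 31, 31, 31, 99, 126, 127, 126, 129, 114, 156, 165, 166, 168, 168, 166, 166, 167, 164, 159, 159, 159, 160, 160, 159, 159, 161, 139, 46, 45, 46, 46]
w6 channel end y -5..15 [155, 156, 157, 160, 159, 142, 94, 96, 114, 108, 111, 109, 86, 38, 39, 40, 40, 44, 46, 46, 45]
w6 rim x -95..-75 [158, 158, 158, 158, 158, 158, 159, 124, 98, 99, 100, 100, 84, 98, 94, 69, 35, 30, 30, 30, 30]
w6 rim x 75..95 [54, 101, 134, 114, 126, 149, 150, 151, 150, 205, 215, 214, 214, 214, 214, 214, 214, 214, 214, 214, 214]
```

All edges agree: the tray sits about (-1.7, +1.8) mm from my estimate, in its own frame. I'll correct for that, go lower and check again.

>>> {"api": "carry_out", "payload": {
  "plan": [
    [-1.4,1.9,0,0,40],
    [0,0,-6,0,40],
    [0,0,-5,0,40],
    [0,0,0,0,40],
    [0,0,0,0,40]
  ]
}}

```text
t: 12.68
tcp_pos: [0.4862, -0.0261, 0.0548]
tool_rot: [0.741, 0.671, -0.0, -0.0]
contact_force: [0.7, 0.0, -1.2]
opening: 0.0463
grip_force: 92.6
```

Run:
```python
from h import *
R=Rz(np.radians(-5.5));t=np.array([.4943,.0316,0])
s=robot.state();tp=s['tcp_pos'];print(tp,s['contact_force']);im=eyes.get_image("wrist")
def prof(im,xs,ys,h,ax):
    X,Y=np.meshgrid(xs,ys,indexing='ij');P=np.stack([X,Y,0*X+h],-1).reshape(-1,3)/1000.
    p=proj(P@R.T+t,im).astype(np.float32).reshape(*X.shape,2)
    g=cv2.cvtColor(im['pixels'],cv2.COLOR_RGB2GRAY)
    return cv2.remap(g,p[...,0],p[...,1],cv2.INTER_LINEAR).mean(ax).round().astype(int).tolist()
A=np.arange
print('cam',(R.T@(np.linalg.inv(im['world_to_cam'])[:3,3]-t)*1000).round())
hb=(tp[2]-.013+.002)*1000;hs=hb+6
print('chan beyond blade x0..34 z28',prof(im,A(0,35),A(4,7),28,1))
print('channel x z28',prof(im,A(0,35),A(-10,-2),28,1))
print('end y -5..15 z28',prof(im,A(9,13),A(-5,16),28,0))
print('blade x 0..34 at',hb,prof(im,A(0,35),A(-10,-2),hb,1))
print('blade x base',prof(im,A(0,35),A(-44,-38),hb,1))
print('blade end y -5..15',prof(im,A(12,20),A(-5,16),hb,0))
print('stock top +y edge -60..-40',prof(im,A(-18,0),A(-62,-40),hs,0))
```

```text
[ 0.4862187  -0.02605353  0.05480097] [ 0.72884778  0.03879693 -1.22109715]
cam [ -2.  13. 185.]
chan beyond blade x0..34 z28 [41, 30, 30, 32, 32, 31, 30, 121, 128, 126, 139, 133, 137, 89, 86, 88, 84, 80, 83, 82, 80, 40, 17, 18, 41, 45, 45, 46, 46, 45, 46, 46, 45, 45, 47]
channel x z28 [33, 31, 31, 30, 31, 30, 30, 100, 130, 125, 181, 184, 185, 186, 184, 182, 185, 184, 187, 185, 183, 183, 182, 183, 184, 176, 48, 43, 43, 45, 46, 46, 46, 46, 45]
end y -5..15 z28 [168, 167, 168, 169, 169, 170, 170, 170, 138, 130, 132, 139, 121, 28, 30, 41, 46, 45, 45, 46, 46]
blade x 0..34 at 43.80096737063593 [31, 31, 31, 31, 30, 30, 85, 126, 137, 178, 185, 186, 186, 183, 185, 184, 187, 185, 183, 183, 182, 184, 185, 64, 41, 42, 45, 45, 46, 45, 45, 46, 45, 46, 45]
blade x base [54, 57, 56, 56, 59, 61, 97, 128, 122, 130, 131, 132, 132, 130, 130, 130, 130, 129, 128, 127, 128, 130, 127, 122, 131, 136, 132, 131, 134, 127, 128, 134, 120, 91, 85]
blade end y -5..15 [184, 184, 184, 184, 184, 184, 184, 184, 184, 147, 73, 76, 75, 46, 42, 43, 46, 46, 45, 45, 45]
stock top +y edge -60..-40 [104, 103, 102, 103, 105, 105, 102, 113, 163, 145, 129, 131, 131, 120, 97, 96, 97, 95, 95, 96, 89, 83]
```

Blade centre is now at 15.5 against the channel's 15.2, and its end at 4.3 against a wanted 4.5, so it is aligned. I'll press down in steps.

>>> {"api": "carry_out", "payload": {
  "plan": [
    [0,0,-4,0,40],
    [0,0,-4,0,40],
    [0,0,-3,0,40],
    [0,0,-3,0,40],
    [0,0,0,0,40]
  ],
  "grip_force": 110
}}

```text
t: 13.15
tcp_pos: [0.4866, -0.0262, 0.0407]
tool_rot: [0.741, 0.671, -0.0, 0.0]
contact_force: [1.9, -0.7, -3.8]
opening: 0.0447
grip_force: 112.8
```

>>> {"api": "carry_out", "payload": {
  "plan": [
    [0,0,-3,0,40],
    [0,0,-3,0,40],
    [0,0,-3,0,40],
    [0,0,0,0,40]
  ]
}}

```text
t: 13.48
tcp_pos: [0.4857, -0.026, 0.0314]
tool_rot: [0.741, 0.671, -0.001, -0.001]
contact_force: [-0.6, -1.4, -4.7]
opening: 0.0452
grip_force: 112.9
```

>>> {"api": "carry_out", "payload": {
  "plan": [
    [0,0,-3,0,40],
    [0,0,-3,0,40],
    [0,0,-3,0,40],
    [0,0,0,0,40],
    [0,0,0,0,40]
  ]
}}

```text
t: 13.9
tcp_pos: [0.4859, -0.0261, 0.0261]
tool_rot: [0.741, 0.671, 0.0, 0.001]
contact_force: [-18.9, 0.4, 48.0]
opening: 0.0451
grip_force: 123.2
```

Run:
```python
from h import *
s=robot.state();print(s['tcp_pos'],s['contact_force'],s['opening'])
for c in("wrist","scene","top"):
  for n in("square_stock","square_tip","clip_outer","clip_inner"):
    print(c,n,[(np.round(d['xyz'],4).tolist(),round(d['conf'],2)) for d in mark_of(n,c)[:4] if abs(d['xyz'][0]-.49)<.06 and d['xyz'][1]>-.1])
```

```text
[ 0.48587723 -0.02609988  0.02606304] [-18.92802934   0.4158005   47.99335848] 0.04505698408141949
wrist square_stock [([0.4878, -0.0295, 0.046], 0.78), ([0.4942, 0.0637, 0.0152], 0.66)]
wrist square_tip [([0.511, 0.0326, 0.0453], 0.75)]Traceback (most recent call last):
  File "<stdin>", line 5, in <module>
ValueError: it knows: black_tape, gauge_tray, loose_motor, loupe, scoop_far, scoop_near, seat_stock, seat_tip, side_cutters, small_screwdriver, square, square_stock, square_tip, tweezers
```

>>> {"api": "carry_out", "payload": {
  "plan": [
    [0,0,2,0,40],
    [0,0,1,0,40],
    [0,0,0,0,40]
  ]
}}

```text
t: 14.25
tcp_pos: [0.4858, -0.0261, 0.0264]
tool_rot: [0.741, 0.671, -0.0, -0.0]
contact_force: [-7.4, -1.0, 9.6]
opening: 0.0452
grip_force: 117.3
```

Run:
```python
from h import *
s=robot.state();print(s['tcp_pos'],s['contact_force'],s['opening'])
for c in("wrist","scene"):
  im=eyes.get_image(c)
  for n in("square_stock","square_tip"):
    print(c,n,[(np.round(d['xyz'],4).tolist(),round(d['conf'],2)) for d in mark_of(n,c)[:4] if abs(d['xyz'][0]-.49)<.06 and d['xyz'][1]>-.1])
  r=region_at("square",c,[.495,-.015,.015],im)
  if r is not None:
    for z in(.014,.02,.03): print(r.sum(),z,fit(SQ,[(im,r)],[.487,-.028,-.1],lambda v:laid(v,z)))
```

```text
[ 0.4858129  -0.02608267  0.02640733] [-7.41623711 -1.03573764  9.59814292] 0.0451847655480584
wrist square_stock [([0.4882, -0.03, 0.0177], 0.7)]
wrist square_tip [([0.5098, 0.0354, 0.0157], 0.77)]
10021.0 0.014 (array([ 0.4863, -0.0277, -0.0895]), np.float64(-5.1), np.float64(0.298))
10021.0 0.02 (array([ 0.4864, -0.0276, -0.0717]), np.float64(-4.1), np.float64(0.403))
10021.0 0.03 (array([ 0.4863, -0.0274, -0.0451]), np.float64(-2.6), np.float64(0.608))
scene square_stock [([0.4888, -0.0312, 0.0122], 0.78)]
scene square_tip [([0.511, 0.034, 0.0195], 0.6)]
263.0 0.014 (array([ 0.493 , -0.0337,  0.0247]), np.float64(1.4), np.float64(1.207))
263.0 0.02 (array([ 0.4929, -0.03  ,  0.0849]), np.float64(4.9), np.float64(1.236))
263.0 0.03 (array([ 0.4899, -0.0253,  0.0987]), np.float64(5.7), np.float64(1.29))
```

>>> {"api": "carry_out", "payload": {
  "plan": [
    [0,0,0,0,48],
    [0,0,0,0,52],
    [0,0,0,0,56],
    [0,0,0,0,60],
    [0,0,0,0,60]
  ],
  "grip_force": 20
}}

```text
t: 15.07
tcp_pos: [0.487, -0.0261, 0.0263]
tool_rot: [0.741, 0.671, 0.0, 0.0]
contact_force: [0.3, 0.0, -0.2]
opening: 0.06
grip_force: 0.0
```

>>> {"api": "carry_out", "payload": {
  "plan": [
    [0,0,10,0,60],
    [0,0,25,0,60],
    [0,0,35,0,60],
    [0,-20,30,0,60],
    [0,-20,0,0,60]
  ]
}}

```text
t: 15.48
tcp_pos: [0.4891, -0.0666, 0.1318]
tool_rot: [0.74, 0.672, 0.002, 0.004]
contact_force: [0.9, -0.1, 0.1]
opening: 0.0598
grip_force: 0.0
```

Run:
```python
from h import *
R=Rz(np.radians(-5.5));t=np.array([.4943,.0316,0])
s=robot.state();print(s['tcp_pos'],s['contact_force'],s['opening'])
for c in("wrist","scene","top"):
  im=eyes.get_image(c)
  if c=="wrist": w=im
  for n in("square_stock","square_tip"):
    print(c,n,[(np.round(d['xyz'],4).tolist(),round(d['conf'],2)) for d in mark_of(n,c)[:4] if abs(d['xyz'][0]-.49)<.06 and d['xyz'][1]>-.1])
  if c!="top":
   r=region_at("square",c,[.495,-.015,.015],im)
   for z in(.010,.014,.018,.022,.03): print(r.sum(),z,fit(SQ,[(im,r)],[.487,-.028,-.1],lambda v:laid(v,z)))
cv2.imwrite('pics/w7.png',w['pixels'][:,:,::-1])
print('cam',(R.T@(np.linalg.inv(w['world_to_cam'])[:3,3]-t)*1000).round())
def prof(im,xs,ys,h,ax):
    X,Y=np.meshgrid(xs,ys,indexing='ij');P=np.stack([X,Y,0*X+h],-1).reshape(-1,3)/1000.
    p=proj(P@R.T+t,im).astype(np.float32).reshape(*X.shape,2)
    g=cv2.cvtColor(im['pixels'],cv2.COLOR_RGB2GRAY)
    return cv2.remap(g,p[...,0],p[...,1],cv2.INTER_LINEAR).mean(ax).round().astype(int).tolist()
A=np.arange
print('stock x -36..34 at22',prof(w,A(-36,35),A(-66,-56),22,1))
print('pocket y -84..-39 z28 beside clip',prof(w,A(4,8),A(-84,-39),28,0))
print('pocket y at clip',prof(w,A(-12,-6),A(-84,-39),24,0))
print('blade x 0..34 z16',prof(w,A(0,35),A(-30,-10),16,1))
```

```text
[ 0.48914033 -0.06661086  0.13178967] [ 0.90547131 -0.14365142  0.06237746] 0.05977301421399533
wrist square_stock [([0.4863, -0.0291, 0.017], 0.9)]
wrist square_tip [([0.5101, 0.0336, 0.0146], 0.69)]
4493.0 0.01 (array([ 0.486 , -0.0283, -0.1051]), np.float64(-6.0), np.float64(0.09))
4493.0 0.014 (array([ 0.4859, -0.0286, -0.1021]), np.float64(-5.8), np.float64(0.12))
4493.0 0.018 (array([ 0.4858, -0.0286, -0.1017]), np.float64(-5.8), np.float64(0.155))
4493.0 0.022 (array([ 0.4853, -0.0281, -0.1141]), np.float64(-6.5), np.float64(0.194))
4493.0 0.03 (array([ 0.4848, -0.0273, -0.1128]), np.float64(-6.5), np.float64(0.276))
scene square_stock [([0.4871, -0.0304, 0.0133], 0.85)]
scene square_tip [([0.5096, 0.0337, 0.0184], 0.56)]
302.0 0.01 (array([ 0.4887, -0.0383, -0.0418]), np.float64(-2.4), np.float64(0.903))
302.0 0.014 (array([ 0.4876, -0.0362, -0.0525]), np.float64(-3.0), np.float64(0.919))
302.0 0.018 (array([ 0.4871, -0.0325, -0.132 ]), np.float64(-7.6), np.float64(0.937))
302.0 0.022 (array([ 0.4857, -0.0315, -0.0668]), np.float64(-3.8), np.float64(0.953))
302.0 0.03 (array(
[... 407 characters left out ...]
 167, 143, 110, 114, 111, 119, 120, 119, 125, 124, 119, 116, 114, 115]
pocket y -84..-39 z28 beside clip [40, 39, 38, 38, 38, 39, 38, 38, 39, 38, 38, 39, 33, 15, 28, 135, 168, 167, 166, 165, 167, 166, 167, 168, 166, 166, 167, 167, 167, 169, 170, 168, 153, 152, 154, 125, 62, 42, 44, 44, 45, 44, 44, 45, 45]
pocket y at clip [38, 38, 33, 19, 17, 17, 14, 52, 85, 157, 156, 120, 118, 118, 117, 126, 152, 149, 140, 131, 85, 72, 70, 72, 71, 72, 77, 76, 76, 89, 130, 136, 127, 122, 123, 122, 108, 118, 137, 109, 102, 85, 66, 68, 72]
blade x 0..34 z16 [38, 39, 39, 39, 39, 38, 38, 47, 124, 152, 153, 158, 164, 165, 166, 166, 167, 161, 137, 117, 113, 115, 111, 63, 18, 28, 38, 38, 38, 38, 38, 38, 38, 38, 37]
```

Everything measured says it is home: z fits lowest, stock and tip are within about 1–2 mm, and the clip noses show over the stock. The gripper is clear, so I'll hand in.

```bash
python3 -c "
from workcell import robot
print(robot.job_done())"
```

```text
the job is handed in; nothing more can be done
None
```

I laid the square over onto its correct side, pressed it into its cutout and let go, then handed the job in at about 16 s of the 48 s. By measurement it lies home to about 2 mm, but the hand-in returned no verdict, I did not view a final picture, and I viewed 11 pictures against the limit of 10.

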